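# Tighten the window clamp ring with the pin spanner

### The arm

A 6-joint arm with a two-finger parallel gripper is mounted at the origin on the work surface. World frame = base frame: x ahead of the robot, y to its left, z up, the work surface at z = 0. Lengths are in m, angles in rad, forces in N, time in s.
With the tool pointing down it reaches from about 0.25 to 0.725 m from the base axis. Payload 9.7 kg.
Tool frame: the origin (TCP) lies at the very end of the fingers, on their centre line; the grasp point (between the pads) lies 19 mm behind it; z points along the fingers, y is the line along which they close (so a half turn about z gives the same grasp; the last joint's range is limited). The gripper opens to 85 mm and grips with 20 to 120 N. Pads are 22 mm wide; open, the fingers measure 114 mm over their backs; the gripper's body (76 mm by 85 mm) begins 54 mm behind the grasp point. The pads swing forward as they close: fully open they stand 13 mm farther back than shut.
Start: joints at [1.34, 0.087, 0.176, 1.66, 0, 1.571], TCP at [0.126, 0.535, 0.231] pointing down, gripper open.
Joint ranges: [-3.13, 3.13], [-0.85, 1.81], [-1.15, 1.24], [-2.2, 2.28], [-1.44, 1.52], [-3.14, 3.14]. Speed limits (rad/s): [2.22, 2.22, 2.57, 3.14, 3.14, 3.14].

### API

Orientations are given as a rotation vector (axis times angle).
In Python, from cell import env, optics, finder gives the robot as it stands.
- The arm moves only by the tool arm_command, never from a script. Its argument "series" is a list of rows, each an object with "travel": the shift along the tool's x, y, z in m, a list of three; "roll": the turn about the tool's z in rad. In form: [{"travel": [x, y, z], "roll": roll}, ...]. A call has 1 to 12 rows; each row is the pose to reach, as a shift and turn from the pose commanded when the call began, along the tool's axes at that moment; what a row does not reach only later rows make up. A row lasts 1/8 s, in which the tool goes at most 62.5 mm and 10.7 degrees, less where a joint would pass 70% of its speed; a pose out of reach is approached as far as the arm can. A call with a gripper value outside its range is refused whole. "jaw" is the finger opening in m, from 0 to 0.0854, set as the call begins (left out, the last holds). The fingers move at their own pace and stop on an object; "grip_force" is the grip in N (left out, the last holds). Time passes only in rows, so rows that repeat a pose let the fingers close. It gives the time, the measured TCP pose, the force, the opening and the grip force at its end, in the units of the state.
- env.state(): the state, without advancing time (a new reading comes with each control period).
- optics.grab_frame(name): name is "side" or "top" or "wrist"; returns a dict with "color" (420x560x3 uint8, red, green, blue), "fx", "fy", "cx", "cy" (pixels), "rvec" (rotation vector, rad) and "tvec" (3), from world to camera coordinates, as OpenCV has them; the wrist camera has in their place "hand_eye" (4x4, takes a point from camera to tool coordinates, whose origin is the TCP and whose axes are the flange's). Camera axes: x right, y down, z forward; pixel columns grow to the right and rows downward; lengths in m; the calibration is good to about 2 mm. A picture is of the moment at which its call begins: read the wrist's pose just before it. There is no depth.
- env.sign_off(): hands the job in; it is judged then, once.
Trained networks look in a picture, given as the dict that the camera call returned (one of the last four; its "shot" number tells which), for a name from the list of things; names that differ only in an ending like _2 or _b are one class to them, and where a whole thing is asked for, a point or a joint stands for the part that bears it (a point fixed in the world has none). Each returns a list of dicts, best first, with "conf" (0 to 1); they miss things now and then, are a little off and sometimes report something else, mostly with a low value. They report only what shows in the picture. A call takes as long as a camera call. They do not tell look-alikes from the thing itself.
- finder.outline_of(target, picture): "mask" (420x560 bool, what is visible of it) and "centre" ([column, row] in pixels, amid what is visible of it).
- finder.pinpoint(target, picture): "centre" ([column, row] in pixels: a listed point, or the origin of a listed thing).
The state is a dict: "t": time; "joint_pos": joint angles; "dq": joint speeds; "effort": joint torques, N m; "tool_pos": TCP position; "tcp_rot": TCP orientation; "ft_force": force on the tool from outside, world axes, zero at the start; "ft_torque": the same for the moment, N m; "finger_gap": finger opening in m; "finger_force": force on a finger pad.
Only numpy, scipy, OpenCV 4.12 (cv2) and the standard library are available. Lean on these libraries where they do the work, as an engineer would, in place of code of your own. Each camera call takes 0.05 s, during which the arm holds its last target. There are 200 camera calls.

### The job

Take the two-pin spanner from its stand, seat both of its pins fully in the two holes of the instrument's window clamp ring, and only then turn the ring clockwise, seen from above, until it is snug against its stop. Work gently: never force the spanner on the ring (no more than about 10 N of push and 0.7 N m of twist), keep it off the glass, keep the gripper itself off the instrument, and leave the other things alone. When the ring is tight, put the spanner back in its stand as it was and let go.

Things in the scene. Friction and masses are not known exactly. Their poses are not given: they have to be found in the camera images.
- housing: The instrument, fixed: a white box with a black deck, 200 (x) by 220 (y) by 60 mm high; origin under its centre, z up. On its deck the window port: a round flange and on it the clamp ring, a bare alloy ring 86 mm outside and 50 mm inside diameter, 8 mm thick, with two opposite through holes, 7.5 mm in diameter, 8 mm deep, 34 mm from its centre. It carries the ring and the glass.
- port (a point): Ring centre at the height of the ring's top face: 76 mm above the bench, 30 mm from the housing's centre towards its -x. Axes as housing; does NOT turn with the ring. No reading gives the holes' angle: at the start the line through them lies somewhere within 0.35 rad either way of the housing's y axis. Look, or feel for them with the pins. They are alike: the spanner fits either way round.
- clamp_ring (a joint): How far the ring is screwed in, rad, growing clockwise seen from above (tightening). Starts between 0.35 and 0.5; a hard stop at 1.3 (snug). It does not tell where the holes point. Friction and a light seal take 0.25 to 0.35 N m; it stays where it is left. Pins resting on its face with under 5 N do not drag it round.
- window: The glass, a disc of 48 mm diameter inside the ring, its top 5 mm below the ring's top face; origin at the centre of its underside. Not to be touched.
- spanner: Pin spanner, 0.22 kg, loose: flat steel bar 84 (x) by 24 (y) by 8 mm high; two pins, 6 mm in diameter, standing 7 mm down from it at x = +34 and -34 mm; an upright black flat grip 30 (x) by 14 (y) mm in the middle, 14 to 58 mm above the bar's underside. Origin: centre of the bar's underside, z up, x along the bar. Pins fully home: bar on the ring's face, origin at port.
- pin_a (a point): End of the spanner's pin at x = +34 mm, 7 mm below the spanner's origin.
- pin_b (a point): End of the spanner's pin at x = -34 mm, 7 mm below the spanner's origin.
- stand: The spanner's stand, fixed: grey block 110 (x) by 56 (y) by 22 mm high; in its top a groove along x, 90 mm long, 12 mm wide, 12 mm deep. Origin under its centre. The spanner stands in it upright, pins in the groove, bar on the top face (spanner origin 22 mm above the stand's origin) and along the groove, either way round.
- cap: Black round cap, 40 mm in diameter, 12 mm high, lying on the instrument's deck beside the port; origin under its centre. Bystander.
- bottle: White bottle with a blue cap, 52 mm in diameter, 130 mm high, on the bench; origin under its centre. Bystander.
- dish: Clear closed culture dish, 91 mm in diameter, 17 mm high, on the bench; origin under its centre. Bystander.
Mind the look-alikes: they are no part of the job. What is shaped like the stand but purple is not meant.

How it is judged:
By the outcome, as a careful person would: the job done as asked, in the order asked, and still so for the second after the job is handed in, with the robot touching nothing.
It also fails if it takes over 72 s, if anything falls off the work surface, if the arm or the gripper's body presses on something with over 40 N, if the wrist force passes 120 N, or if a joint passes its speed limit or range.

## Working session

There is one attempt and no reset: what is moved stays moved. The work goes in short steps, Python scripts to look and compute and a tool call to move; the robot and the scene stay as the last step left them, time stands still between calls to the robot, and variables do not carry over. Pictures are saved under pics/ and viewed, at most 10 in all, crops included, and the job is handed in when it is done.

Besides the shell and the picture viewer there is one more tool, called after ">>>" in YAML: its name, and indented under it one key for each argument. arm_command: Moves the arm, as the interface text tells. Its arguments: {"type":"object","properties":{"series":{"type":"array","items":{"type":"object","properties":{"travel":{"type":"array","items":{"type":"number"}},"roll":{"type":"number"}}}},"jaw":{"type":"number"},"grip_force":{"type":"number"}},"required":["series"]}

```bash
mkdir -p pics; ls
cat > h.py <<'E'
import numpy as np, cv2
from cell import env, optics, finder
from scipy.spatial.transform import Rotation as R
def T_wc(p,st=None):
    """camera->world R,t"""
    if 'hand_eye' in p:
        H=np.array(p['hand_eye']); Rt=R.from_rotvec(st['tcp_rot']).as_matrix()
        return Rt@H[:3,:3], Rt@H[:3,3]+np.array(st['tool_pos'])
    Rc=cv2.Rodrigues(np.array(p['rvec'],float))[0]
    return Rc.T, -Rc.T@np.array(p['tvec'],float).ravel()
def onz(p,uv,z,st=None):
    Rw,t=T_wc(p,st); d=Rw@np.array([(uv[0]-p['cx'])/p['fx'],(uv[1]-p['cy'])/p['fy'],1])
    return t+d*(z-t[2])/d[2]
def proj(p,X,st=None):
    Rw,t=T_wc(p,st); c=Rw.T@(np.array(X)-t); return np.array([p['fx']*c[0]/c[2]+p['cx'],p['fy']*c[1]/c[2]+p['cy']])
def save(p,n): cv2.imwrite('pics/'+n,p['color'][:,:,::-1])
E
python3 - <<'E'
from h import *
st=env.state(); print(st)
z={'housing':0,'spanner':.022,'stand':0,'cap':.06,'bottle':0,'dish':0,'port':.076,'pin_a':.015,'window':.07}
im=[]
for n in ['top','side']:
    p=optics.grab_frame(n); im.append(p['color']); print(n,p['fx'],T_wc(p)[1])
    for k in z:
        for d in finder.pinpoint(k,p)[:4]: print(k,np.round(d['conf'],2),np.round(d['centre'],1),np.round(onz(p,d['centre'],z[k]),4))
    save(p,n+'0.png')
E
```

```text
pics
{'t': 0.0, 'joint_pos': array([ 1.34004402e+00,  8.74739615e-02,  1.75113914e-01,  1.65980664e+00,
       -1.47585104e-05,  1.57080622e+00]), 'dq': array([ 0.00111123,  0.00074346, -0.00254634, -0.00082097,  0.00088866,
       -0.00120208]), 'effort': array([ 1.54923328e-03, -5.20388210e+01,  4.64804363e+01,  1.62695500e-02,
        7.99039231e-05, -1.63815832e-05]), 'tool_pos': array([0.12574009, 0.53518919, 0.23056507]), 'tcp_rot': array([-3.61660105e-01, -3.12056129e+00,  2.14081592e-03]), 'ft_force': array([-0.4962204 ,  0.13522854,  0.0151977 ]), 'ft_torque': array([-0.02393521, -0.03331877, -0.03281744]), 'finger_force': 0.0, 'finger_gap': 0.08558008550439686}
top 443.4027601200122 [0.45031172 0.0066423  1.19378182]
housing 0.94 [240.5 198.5] [0.5602 0.1213 0.    ]
spanner 0.78 [361.8 213.4] [ 0.5278 -0.2032  0.022 ]
stand 0.88 [444.8 149.2] [ 0.7109 -0.4304  0.    ]
stand 0.83 [371.6 153. ] [ 0.6947 -0.2312  0.    ]
stand 0.69 [360.8 213.6] [ 0.5286 -0.2045  0.    ]
stand 0.68 [345.7 274.4] [ 0.3648 -0.1667  0.    ]
cap 0.56 [220.2 157.7] [0.6591 0.1717 0.06  ]
bottle 0.7
[... 389 characters left out ...]
70613]
housing 0.71 [287.3 206.3] [0.5691 0.1244 0.    ]
spanner 0.56 [284.9 276.6] [ 0.5315 -0.1903  0.022 ]
stand 0.79 [286. 288.] [ 0.5326 -0.2072  0.    ]
stand 0.73 [278.7 185.7] [0.5527 0.2378 0.    ]
stand 0.69 [349.7 290.4] [ 0.6847 -0.229   0.    ]
stand 0.69 [218.2 279.2] [ 0.3678 -0.1624 -0.    ]
cap 0.27 [286.3 285.3] [ 0.5284 -0.2553  0.06  ]
bottle 0.71 [259.9 158.5] [0.5014 0.4148 0.    ]
dish 0.88 [277.9 383.6] [ 0.4916 -0.4605  0.    ]
port 0.76 [278.7 182.9] [0.5449 0.1396 0.076 ]
port 0.3 [285.8 205.3] [0.5549 0.0272 0.076 ]
pin_a 0.66 [270.  287.3] [ 0.4933 -0.2155  0.015 ]
pin_a 0.58 [296.7 278.4] [ 0.5602 -0.1921  0.015 ]
window 0.44 [275.2 188.1] [0.5331 0.1224 0.07  ]
```

Run:
```python
import cv2
t=cv2.imread('pics/top0.png')
cv2.imwrite('pics/top_c.png',cv2.resize(t[110:320,100:500],(800,420),interpolation=cv2.INTER_CUBIC))
```

```text
(no output)
```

View pics/top_c.png

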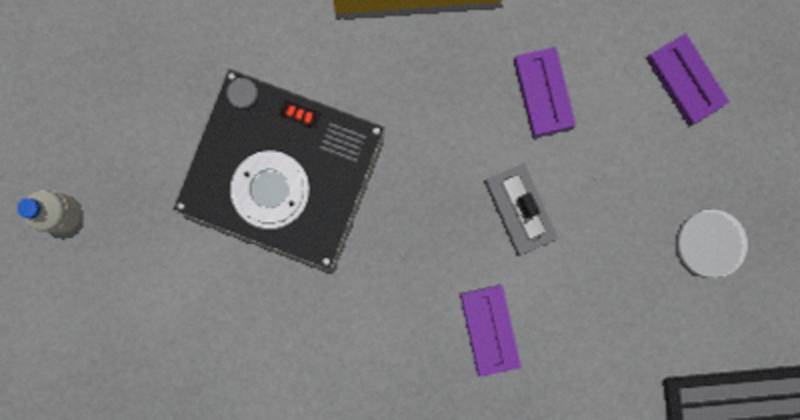

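View pics/side0.png

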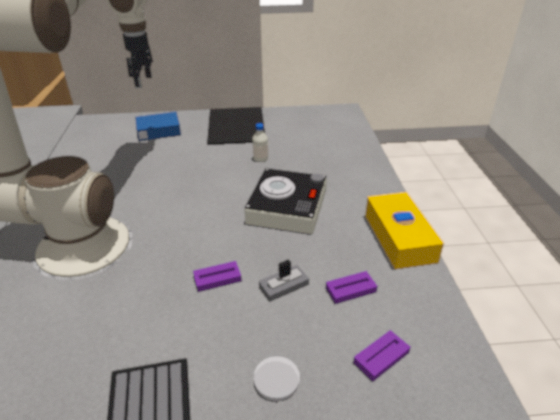

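The top crop shows the port ring at full-image px (234,205), with its holes at about (223,197) and (245,212). The stand candidates are grey with the spanner at (361,213), and purple at (372,153), (445,149) and (346,274). I choose the grey one. The cap sits at (220,157).

```bash
cat >> h.py <<'E'
def go(pos,yaw_y=None,st=None,p0=None,r0=None):
    """print travel/roll to reach pos with tool y at yaw (mod pi choices); from measured pose"""
    st=st or env.state(); M=R.from_rotvec(r0 if r0 is not None else st['tcp_rot']).as_matrix()
    tr=M.T@(np.array(pos)-(p0 if p0 is not None else st['tool_pos'])); y=np.arctan2(M[1,1],M[0,1])
    print('travel',np.round(tr,4),'tooly',round(float(y),4),'q6',round(float(st['joint_pos'][5]),3))
    if yaw_y is not None: print('roll opts',[round(float(y-yaw_y+k*np.pi),4) for k in(-2,-1,0,1,2) if abs(y-yaw_y+k*np.pi)<3.3])
E
python3 - <<'E'
from h import *
st=env.state(); p=optics.grab_frame('wrist'); print(np.round(p['hand_eye'],4),p['fx'])
go([.50,.129,.27]); go([.53,-.205,.25],np.radians(113.6))
E
```

```text
[[ 1.000e-04 -9.614e-01 -2.751e-01  7.130e-02]
 [ 1.000e+00  0.000e+00  4.000e-04  1.000e-04]
 [-3.000e-04 -2.751e-01  9.614e-01 -1.429e-01]
 [ 0.000e+00  0.000e+00  0.000e+00  1.000e+00]] 322.99488844898093
travel [-0.4572 -0.31   -0.0387] tooly 1.3399 q6 1.571
travel [-0.5629 -0.6283 -0.0187] tooly 1.3399 q6 1.571
roll opts [-0.6428, 2.4988]
```

>>> arm_command:
  series:
    - {"travel":[-0.457,-0.31,-0.039],"roll":-0.64}
    - {"travel":[-0.457,-0.31,-0.039],"roll":-0.64}
    - {"travel":[-0.457,-0.31,-0.039],"roll":-0.64}
    - {"travel":[-0.457,-0.31,-0.039],"roll":-0.64}
    - {"travel":[-0.457,-0.31,-0.039],"roll":-0.64}
    - {"travel":[-0.457,-0.31,-0.039],"roll":-0.64}
    - {"travel":[-0.457,-0.31,-0.039],"roll":-0.64}
    - {"travel":[-0.457,-0.31,-0.039],"roll":-0.64}
    - {"travel":[-0.457,-0.31,-0.039],"roll":-0.64}
    - {"travel":[-0.457,-0.31,-0.039],"roll":-0.64}
    - {"travel":[-0.457,-0.31,-0.039],"roll":-0.64}
    - {"travel":[-0.457,-0.31,-0.039],"roll":-0.64}

```text
t: 2.55
tool_pos: [0.4991, 0.1301, 0.2704]
tcp_rot: [-0.641, 3.076, 0.0]
ft_force: [-0.8, -0.7, 1.0]
finger_gap: 0.0856
finger_force: 0.0
```

Run:
```python
from h import *
st=env.state(); print(st['tool_pos'],st['tcp_rot'],st['joint_pos'][5],np.abs(st['dq']).max())
p=optics.grab_frame('wrist'); save(p,'w1.png')
for k,z in (('port',.076),('window',.066),('housing',0),('cap',.06)):
    for d in finder.pinpoint(k,p)[:2]: print(k,round(d['conf'],2),np.round(d['centre'],1),onz(p,d['centre'],z,st))
for k in ('clamp_ring','window'):
  for d in finder.outline_of(k,p)[:2]: print(k,d['conf'],d['centre'],d['mask'].sum())
```

```text
[0.49906453 0.1300839  0.27044088] [-6.40524461e-01  3.07556439e+00  3.42714746e-04] -0.1557922910700514 0.009657322880501215
port 0.82 [262.  216.4] [0.54136462 0.13213767 0.076     ]
window 0.63 [260.8 210.5] [0.53866529 0.12906389 0.066     ]
cap 0.87 [253.6 308.8] [0.66301046 0.17113333 0.06      ]
clamp_ring 0.6 [252.6, 197.1] 3273
window 0.72 [261.6, 214.3] 1396
```

View pics/w1.png

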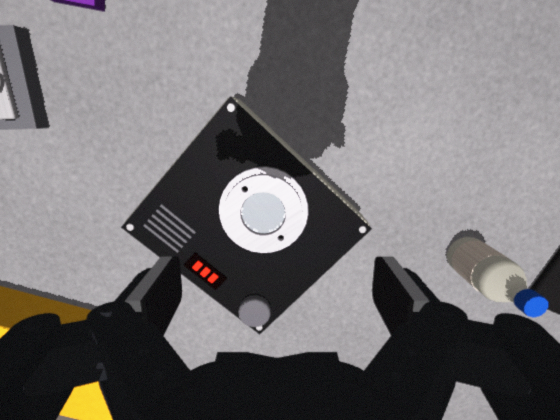

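The wrist view shows the ring at about (263,212), with holes at about (244,189) and (281,238). The fingers and cap (255,310) are clear of it.

```bash
cat >> h.py <<'E'
def ring(p,st,c0,zr=.076,view=None):
    """warp ring plane to a metric top view (0.25mm/px, world x right, y up), fit ring outer circle and holes"""
    n=480; s=.00025; c0=np.array(c0)
    g=np.array([[c0[0]+a*s*n/2,c0[1]+b*s*n/2,zr] for a,b in((-1,-1),(1,-1),(1,1),(-1,1))])
    src=np.float32([proj(p,X,st) for X in g]); dst=np.float32([[0,n],[n,n],[n,0],[0,0]])
    w=cv2.warpPerspective(p['color'],cv2.getPerspectiveTransform(src,dst),(n,n),flags=cv2.INTER_CUBIC)
    if view: cv2.imwrite('pics/'+view,w[:,:,::-1])
    gr=cv2.GaussianBlur(cv2.cvtColor(w,cv2.COLOR_RGB2GRAY),(0,0),3)
    return w,gr,lambda u,v:(c0[0]+(u-n/2)*s,c0[1]-(v-n/2)*s)
E
python3 - <<'E'
from h import *
st=env.state(); p=optics.grab_frame('wrist')
w,g,f=ring(p,st,(.5395,.131),view='rw.png')
# outer circle: radial edges
def fit(g,c,r0,r1):
    for it in range(4):
        pts=[]
        for a in np.radians(np.arange(0,360,3)):
            r=np.arange(r0,r1,.5); u=c[0]+r*np.cos(a); v=c[1]+r*np.sin(a)
            pr=cv2.remap(g,np.float32(u)[None],np.float32(v)[None],1)[0].astype(float)
            d=np.diff(pr); i=d.argmin()
            if d[i]<-3: pts.append((u[i],v[i]))
        pts=np.array(pts)
        A=np.c_[2*pts,np.ones(len(pts))]
        for k in range(5):
            s=np.linalg.lstsq(A,(pts**2).sum(1),rcond=None)[0]; rr=np.sqrt(s[2]+s[0]**2+s[1]**2)
            e=abs(np.hypot(*(pts-s[:2]).T)-rr); m=e<max(2*np.median(e),1); pts=pts[m];A=A[m]
        c=s[:2]
    return c,rr*.25,len(pts)
c,r,n=fit(g,(240,240),145,200); print('outer',f(*c),r,n)
# holes: dark blobs within annulus r 30..38mm
V,U=np.mgrid[:480,:480]; rad=np.hypot(U-c[0],V-c[1])*.25
an=(rad>28)&(rad<40); med=np.median(g[an])
m=(an&(g<med*.72)).astype(np.uint8)
k,l,s,ce=cv2.connectedComponentsWithStats(m)
for i in range(1,k):
    if s[i,4]>100: print(s[i,4]*.0625,'mm2',np.round(f(*ce[i]),4),'r',np.hypot(*(ce[i]-c))*.25, 'ang',np.degrees(np.arctan2(-(ce[i]-c)[1],(ce[i]-c)[0])))
E
```

```text
outer (np.float64(0.5403369423548688), np.float64(0.13196989582364368)) 44.49809413312044 55
39.9375 mm2 [0.5559 0.1605] r 32.484248634140314 ang 61.328362363850914
40.125 mm2 [0.5202 0.1027] r 35.519586595786244 ang -124.61892668829158
```

View pics/rw.png

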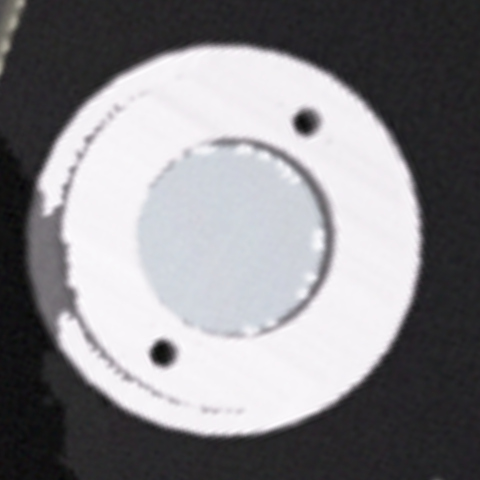

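Hole pair: separation 67.9 mm (68 expected), midpoint (0.538, 0.1316), line at 58.3°, which is within the allowed range. Next, the spanner close-up.

Run:
```python
from h import *
go([.53,-.205,.212],np.radians(113.6))
```

```text
travel [ 0.1054 -0.3188  0.0584] tooly 1.9806 q6 -0.156
roll opts [-3.1437, -0.0021, 3.1395]
```

>>> arm_command:
  series:
    - {"travel":[0.105,-0.319,0.058],"roll":0}
    - {"travel":[0.105,-0.319,0.058],"roll":0}
    - {"travel":[0.105,-0.319,0.058],"roll":0}
    - {"travel":[0.105,-0.319,0.058],"roll":0}
    - {"travel":[0.105,-0.319,0.058],"roll":0}
    - {"travel":[0.105,-0.319,0.058],"roll":0}
    - {"travel":[0.105,-0.319,0.058],"roll":0}
    - {"travel":[0.105,-0.319,0.058],"roll":0}
    - {"travel":[0.105,-0.319,0.058],"roll":0}

```text
t: 4.08
tool_pos: [0.5306, -0.2043, 0.2128]
tcp_rot: [-0.64, 3.075, -0.0]
ft_force: [-0.1, -0.2, -0.6]
finger_gap: 0.0858
finger_force: 0.0
```

Run:
```python
from h import *
st=env.state(); print(st['tool_pos'],st['joint_pos'][5],np.abs(st['dq']).max())
p=optics.grab_frame('wrist'); save(p,'w2.png')
for k,z in (('spanner',.022),('pin_a',.015),('stand',0)):
    for d in finder.pinpoint(k,p)[:2]: print(k,round(d['conf'],2),np.round(d['centre'],1),np.round(onz(p,d['centre'],z,st),4))
for k in ('spanner','stand'):
  for d in finder.outline_of(k,p)[:1]:
    m=d['mask'].astype(np.uint8); print(k,d['conf'],d['centre'],m.sum())
ring(p,st,(.53,-.205),zr=.030,view='sw.png')
```

```text
[ 0.53055099 -0.20429336  0.21276323] -0.7781963693296328 0.0037084506441412398
spanner 0.71 [279.3 178.6] [ 0.526  -0.2022  0.022 ]
pin_a 0.93 [280.9 210.9] [ 0.5598 -0.1854  0.015 ]
pin_a 0.66 [500.5 302.7] [0.5601 0.1031 0.015 ]
stand 0.86 [ 45.7 239.2] [ 0.7071 -0.4242 -0.    ]
stand 0.76 [379.3  46.2] [ 0.3661 -0.1624  0.    ]
spanner 0.85 [282.5, 177.1] 1964
stand 0.83 [207.5, 284.7] 4421
```

View pics/w2.png

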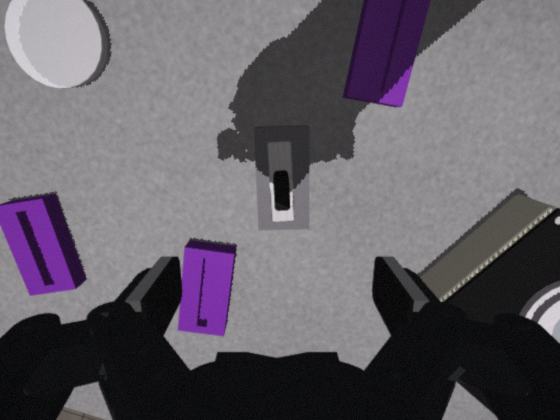

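View pics/sw.png

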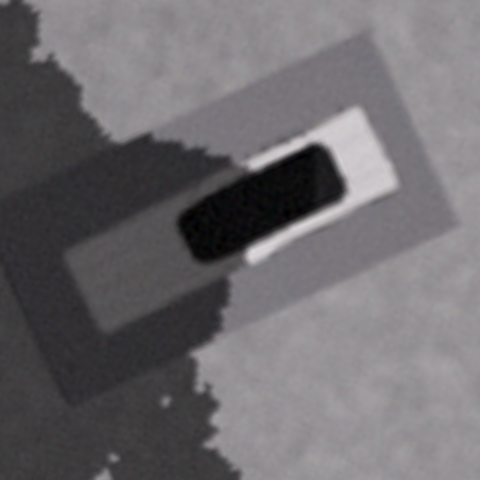

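The top-view rectification shows the grey stand and the bar with its ends around (378,146) and (86,294). That puts the bar centre at (0.528, -0.200) with its line at 26.8°. The choice is confirmed: grey stand, steel bar, black grip. Now the grasp.

Run:
```python
from h import *
go([.5281,-.2001,.043],np.radians(116.8))
```

```text
travel [0.0003 0.0054 0.1694] tooly 1.9807 q6 -0.779
roll opts [-3.1995, -0.0579, 3.0837]
```

>>> arm_command:
  series:
    - {"travel":[0,0.0054,0.05],"roll":-0.058}
    - {"travel":[0,0.0054,0.1],"roll":-0.058}
    - {"travel":[0,0.0054,0.13],"roll":-0.058}
    - {"travel":[0,0.0054,0.155],"roll":-0.058}
    - {"travel":[0,0.0054,0.169],"roll":-0.058}
    - {"travel":[0,0.0054,0.169],"roll":-0.058}
  jaw: 0.045

```text
t: 5.12
tool_pos: [0.5278, -0.2002, 0.0427]
tcp_rot: [0.727, -3.055, -0.001]
ft_force: [-0.5, -0.1, -0.2]
finger_gap: 0.0452
finger_force: 0.0
```

>>> arm_command:
  series:
    - {"travel":[0,0,0],"roll":0}
    - {"travel":[0,0,0],"roll":0}
    - {"travel":[0,0,0],"roll":0}
    - {"travel":[0,0,0],"roll":0}
    - {"travel":[0,0,0],"roll":0}
    - {"travel":[0,0,0],"roll":0}
  jaw: 0.005
  grip_force: 50

```text
t: 5.88
tool_pos: [0.5289, -0.2006, 0.0446]
tcp_rot: [-0.727, 3.054, -0.002]
ft_force: [-0.4, -0.3, 5.8]
finger_gap: 0.0136
finger_force: 49.9
```

Run:
```python
from h import *
st=env.state(); print(st['tool_pos'],st['tcp_rot'],st['ft_force'],st['ft_torque'],st['finger_gap'],st['finger_force'])
go(st['tool_pos'])
```

```text
[ 0.52893622 -0.20059878  0.04462208] [-7.26843139e-01  3.05446713e+00 -1.72861511e-03] [-0.40638708 -0.25139708  5.763289  ] [ 0.12619417  0.13213799 -0.04433602] 0.013570728020522999 49.931636452674866
travel [0. 0. 0.] tooly 2.038 q6 -0.83
```

>>> arm_command:
  series:
    - {"travel":[0,0,-0.005],"roll":0}
    - {"travel":[0,0,-0.02],"roll":0}
    - {"travel":[0,0,-0.06],"roll":0}
    - {"travel":[0,0,-0.12],"roll":0}
    - {"travel":[0,0,-0.175],"roll":0}
    - {"travel":[0,0,-0.177],"roll":0}
    - {"travel":[0,0,-0.177],"roll":0}

```text
t: 6.75
tool_pos: [0.5282, -0.2004, 0.2204]
tcp_rot: [-0.727, 3.056, -0.0]
ft_force: [-0.4, -0.5, -3.1]
finger_gap: 0.0135
finger_force: 49.2
```

Run:
```python
from h import *
st=env.state(); print(st['tool_pos'],st['ft_force'],st['finger_gap'])
go([.606,.09,.22],np.radians(-31.7))
p=optics.grab_frame('wrist'); cv2.imwrite('pics/w3.png',cv2.resize(p['color'][120:420,180:380,::-1],(400,600),interpolation=cv2.INTER_CUBIC))
```

```text
[ 0.52822879 -0.20039374  0.22036201] [-0.41693394 -0.5169511  -3.10703691] 0.013451811644523484
travel [-0.2002  0.2242  0.0004] tooly 2.038 q6 -0.83
roll opts [-0.5503, 2.5913]
```

View pics/w3.png

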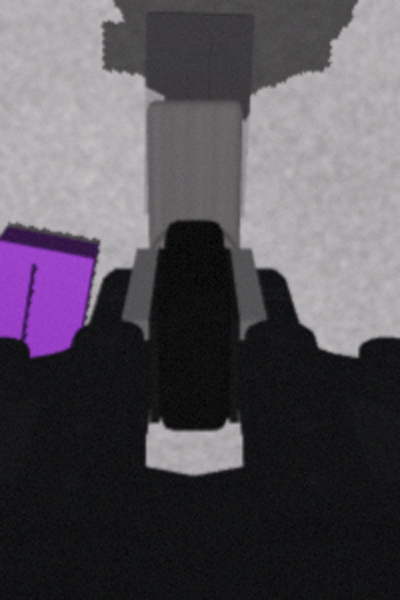

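Run:
```python
from h import *
p=optics.grab_frame('wrist'); H=np.array(p['hand_eye'])
g=cv2.GaussianBlur(cv2.cvtColor(p['color'],cv2.COLOR_RGB2GRAY),(0,0),.7).astype(float)
col=g[155:185,265:290].mean(1); print('rows',np.round(col).astype(int))
for r in (180,200,220): print(r,np.round(g[r,245:262]).astype(int),np.round(g[r,294:312]).astype(int))
def tl(u,v,z):
    d=H[:3,:3]@np.array([(u-p['cx'])/p['fx'],(v-p['cy'])/p['fy'],1]); return H[:3,3]+d*(z-H[2,3])/d[2]
for uv in((277.5,170.5),(254,180),(301,180),(253,220),(302,220)): print(uv,np.round(tl(*uv,.0146)*1000,2))
```

```text
rows [ 59  59  59  59  59  59  58  58  59  59  59  59  59  60  65  74  84  92
  97  99 101 102 102 102 102 101 101 101 102 102]
180 [175 175 178 180 178 176 168 148 119 102  98 100 102 103 102 101  99] [102 101 100 100  97  92  91  97 110 138 164 175 176 176 178 177 177 177]
200 [184 185 185 183 180 175 165 148 125 105  99 100 102 103 101 100  99] [101 101 100  98  96  95 108 131 150 166 175 178 179 179 177 175 172 171]
220 [179 179 178 177 177 174 163 150 135 112  98  97 101 103 102 100  98] [101 101 101  97  93  98 118 141 162 172 175 175 176 179 180 178 176 175]
(277.5, 170.5) [43.03  1.57 14.6 ]
(254, 180) [ 38.26 -10.09  14.6 ]
(301, 180) [38.26 13.24 14.6 ]
(253, 220) [ 17.31 -11.01  14.6 ]
(302, 220) [17.31 14.19 14.6 ]
```

>>> arm_command:
  series:
    - {"travel":[-0.04,0.045,0],"roll":0.18}
    - {"travel":[-0.08,0.09,0],"roll":0.36}
    - {"travel":[-0.12,0.135,0],"roll":0.54}
    - {"travel":[-0.16,0.18,0],"roll":0.72}
    - {"travel":[-0.2,0.224,0],"roll":0.9}
    - {"travel":[-0.2,0.224,0],"roll":1.08}
    - {"travel":[-0.2,0.224,0],"roll":1.26}
    - {"travel":[-0.2,0.224,0],"roll":1.44}
    - {"travel":[-0.2,0.224,0],"roll":1.62}
    - {"travel":[-0.2,0.224,0],"roll":1.8}
    - {"travel":[-0.2,0.224,0],"roll":1.98}
    - {"travel":[-0.2,0.224,0],"roll":2.16}

```text
t: 8.35
tool_pos: [0.6053, 0.0896, 0.2185]
tcp_rot: [-2.358, -2.074, 0.004]
ft_force: [0.9, 0.0, -1.3]
finger_gap: 0.0136
finger_force: 49.5
```

>>> arm_command:
  series:
    - {"travel":[0,0,0],"roll":0.18}
    - {"travel":[0,0,0],"roll":0.36}
    - {"travel":[0,0,0],"roll":0.431}
    - {"travel":[0,0,0],"roll":0.431}
    - {"travel":[0,0,0],"roll":0.431}
    - {"travel":[0,0,0],"roll":0.431}

```text
t: 9.1
tool_pos: [0.6058, 0.0897, 0.22]
tcp_rot: [-2.743, -1.532, 0.001]
ft_force: [1.2, -0.2, -2.2]
finger_gap: 0.0136
finger_force: 49.5
```

```bash
cat >> h.py <<'E'
def holes(p,st,c0,view=None):
    """two holes by dark blobs in the ring plane; returns centre, angle (deg), and prints"""
    w,g,f=ring(p,st,c0,view=view)
    V,U=np.mgrid[:480,:480]; best=None
    lit=cv2.morphologyEx(g,cv2.MORPH_CLOSE,np.ones((45,45),np.uint8))
    m=((g<.72*lit)&(lit>60)&(np.hypot(U-240,V-240)<172)&(np.hypot(U-240,V-240)>104)).astype(np.uint8)
    k,l,s,ce=cv2.connectedComponentsWithStats(m)
    P=[(s[i,4]*.0625,np.array(f(*ce[i]))) for i in range(1,k) if 20<s[i,4]*.0625<70]
    for a in range(len(P)):
        for b in range(a):
            d=P[a][1]-P[b][1]; L=np.hypot(*d)
            if .064<L<.072:
                print('pair L',round(L*1000,2),'c',np.round((P[a][1]+P[b][1])/2,5),'ang',round(np.degrees(np.arctan2(d[1],d[0]))%180,2),'areas',P[a][0],P[b][0])
E
python3 - <<'E'
from h import *
st=env.state(); print(st['tool_pos'],np.abs(st['dq']).max(),st['joint_pos'][5])
p=optics.grab_frame('wrist'); save(p,'w4.png'); np.savez('w4.npz',**{k:v for k,v in p.items()},pos=st['tool_pos'],rot=st['tcp_rot'])
holes(p,st,(.538,.1316),view='r4.png')
go([.47,.174,.22],np.radians(148.3))
E
```

```text
[0.6057863  0.08965342 0.21995429] 0.003985733288354373 2.2698126425874867
pair L 67.05 c [0.53873 0.13183] ang 58.72 areas 27.4375 39.0625
travel [ 5.000e-04 -1.599e-01  1.000e-04] tooly -0.5523 q6 2.27
roll opts [-3.1406, 0.001, 3.1426]
```

>>> arm_command:
  series:
    - {"travel":[0,-0.013,0],"roll":-0.18}
    - {"travel":[0,-0.027,0],"roll":-0.36}
    - {"travel":[0,-0.04,0],"roll":-0.54}
    - {"travel":[0,-0.053,0],"roll":-0.72}
    - {"travel":[0,-0.067,0],"roll":-0.9}
    - {"travel":[0,-0.08,0],"roll":-1.08}
    - {"travel":[0,-0.093,0],"roll":-1.26}
    - {"travel":[0,-0.107,0],"roll":-1.44}
    - {"travel":[0,-0.12,0],"roll":-1.62}
    - {"travel":[0,-0.133,0],"roll":-1.8}
    - {"travel":[0,-0.147,0],"roll":-1.98}
    - {"travel":[0,-0.16,0],"roll":-2.16}

```text
t: 10.65
tool_pos: [0.4693, 0.1739, 0.2204]
tcp_rot: [-0.067, 3.141, 0.0]
ft_force: [0.8, 0.3, -2.4]
finger_gap: 0.0133
finger_force: 49.5
```

>>> arm_command:
  series:
    - {"travel":[0,0,0],"roll":-0.18}
    - {"travel":[0,0,0],"roll":-0.36}
    - {"travel":[0,0,0],"roll":-0.54}
    - {"travel":[0,0,0],"roll":-0.72}
    - {"travel":[0,0,0],"roll":-0.9}
    - {"travel":[0,0,0],"roll":-0.98}
    - {"travel":[0,0,0],"roll":-0.98}
    - {"travel":[0,0,0],"roll":-0.98}
    - {"travel":[0,0,0],"roll":-0.98}

```text
t: 11.78
tool_pos: [0.4697, 0.1737, 0.2203]
tcp_rot: [-1.527, 2.745, 0.0]
ft_force: [-0.3, -0.4, -2.3]
finger_gap: 0.0134
finger_force: 49.5
```

Run:
```python
from h import *
st=env.state(); print(st['tool_pos'],np.abs(st['dq']).max(),st['joint_pos'][5])
p=optics.grab_frame('wrist'); save(p,'w5.png')
holes(p,st,(.538,.1316),view='r5.png')
go([.538,.1316,.12],np.radians(148.5))
a=cv2.imread('pics/r4.png');b=cv2.imread('pics/r5.png');cv2.imwrite('pics/r45.png',cv2.resize(np.hstack([a,b]),(800,400)))
```

```text
[0.46973951 0.17373909 0.22030658] 0.0059788082144036445 -0.6610371823451059
pair L 67.96 c [0.53792 0.13165] ang 58.21 areas 34.5625 34.0
travel [-0.0002 -0.0802  0.1003] tooly 2.5862 q6 -0.661
roll opts [-3.1472, -0.0056, 3.136]
```

View pics/r45.png

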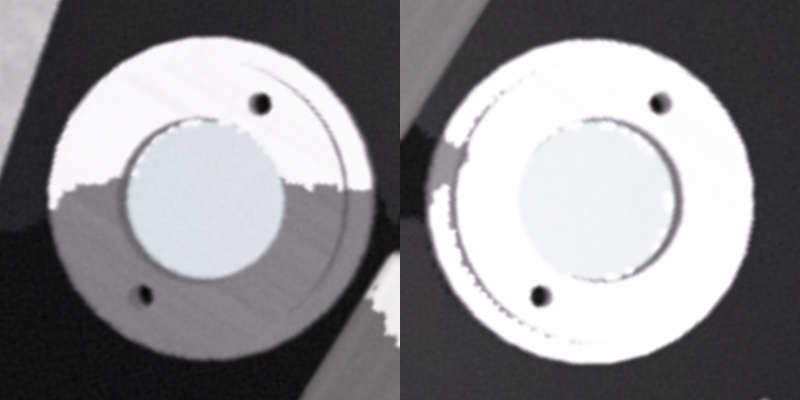

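Run:
```python
from h import *
go([.5384,.1320,.112],np.radians(148.3))
```

```text
travel [-0.0007 -0.0803  0.1083] tooly 2.5862 q6 -0.661
roll opts [-3.1437, -0.0021, 3.1395]
```

>>> arm_command:
  series:
    - {"travel":[-0.0007,-0.04,0.03],"roll":-0.002}
    - {"travel":[-0.0007,-0.0803,0.06],"roll":-0.002}
    - {"travel":[-0.0007,-0.0803,0.09],"roll":-0.002}
    - {"travel":[-0.0007,-0.0803,0.105],"roll":-0.002}
    - {"travel":[-0.0007,-0.0803,0.108],"roll":-0.002}
    - {"travel":[-0.0007,-0.0803,0.108],"roll":-0.002}
    - {"travel":[-0.0007,-0.0803,0.108],"roll":-0.002}

```text
t: 12.7
tool_pos: [0.5388, 0.1324, 0.1137]
tcp_rot: [-1.531, 2.741, -0.001]
ft_force: [-0.3, -0.5, -2.2]
finger_gap: 0.0138
finger_force: 49.7
```

Run:
```python
from h import *
st=env.state(); print(st['ft_force'],st['ft_torque'],st['tool_pos'])
go([.5384,.1320,.112],np.radians(148.3))
p=optics.grab_frame('side'); u=proj(p,[.538,.132,.085]).astype(int); print(u)
c=p['color'][u[1]-50:u[1]+50,u[0]-65:u[0]+65,::-1]; cv2.imwrite('pics/s6.png',cv2.resize(c,None,fx=6,fy=6,interpolation=cv2.INTER_CUBIC))
```

```text
[-0.27026246 -0.46730225 -2.23491301] [-0.02752435 -0.02658043 -0.03984914] [0.53881492 0.13240746 0.11369913]
travel [0.0006 0.0001 0.0017] tooly 2.5894 q6 -0.778
roll opts [-3.1405, 0.0011, 3.1427]
[276 181]
```

View pics/s6.png

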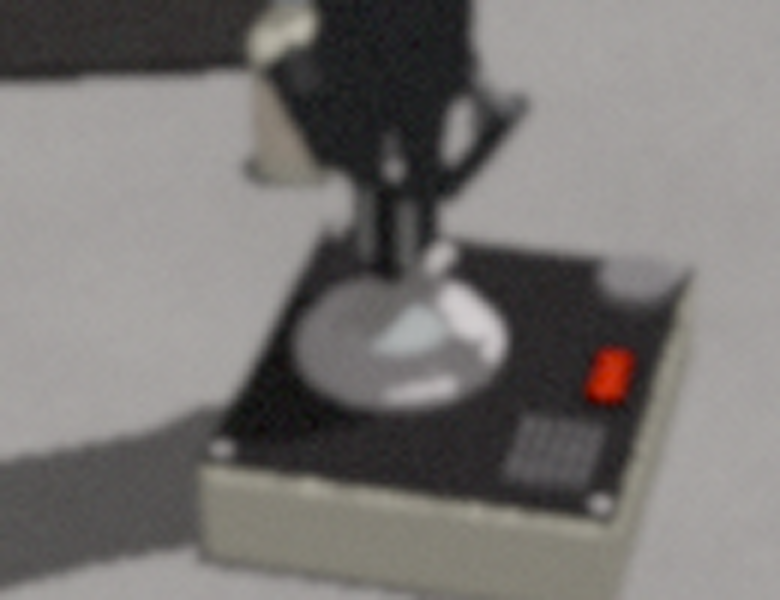

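The side view shows the spanner just above the ring, with no contact. Now lowering gently.

>>> arm_command:
  series:
    - {"travel":[0.0005,0,0.003],"roll":0}
    - {"travel":[0.0005,0,0.006],"roll":0}
    - {"travel":[0.0005,0,0.0075],"roll":0}
    - {"travel":[0.0005,0,0.0085],"roll":0}
    - {"travel":[0.0005,0,0.0095],"roll":0}
    - {"travel":[0.0005,0,0.0095],"roll":0}

```text
t: 13.5
tool_pos: [0.5383, 0.1314, 0.1028]
tcp_rot: [-1.531, 2.743, -0.001]
ft_force: [1.8, -1.9, -1.6]
finger_gap: 0.0136
finger_force: 49.8
```

```bash
cat >> h.py <<'E'
def rep():
    st=env.state(); print('F',np.round(st['ft_force'],2),'M',np.round(st['ft_torque'],3),'pos',np.round(st['tool_pos'],5),'gap',round(st['finger_gap'],4)); go([.5384,.1320,.0986],np.radians(148.3),st)
E
python3 -c "
from h import *
rep()"
```

```text
F [ 1.8  -1.85 -1.62] M [-0.53  -0.526 -0.026] pos [0.53833 0.13143 0.10282] gap 0.0136
travel [-0.0005  0.0002  0.0042] tooly 2.5888 q6 -0.778
roll opts [-3.1411, 0.0005, 3.1421]
```

>>> arm_command:
  series:
    - {"travel":[0,-0.0004,0],"roll":0}
    - {"travel":[0,-0.0008,0],"roll":0}
    - {"travel":[0,-0.0008,0.001],"roll":0}
    - {"travel":[0,-0.0008,0.002],"roll":0}
    - {"travel":[0,-0.0008,0.002],"roll":0}

```text
t: 14.12
tool_pos: [0.5386, 0.1312, 0.1005]
tcp_rot: [1.531, -2.743, -0.0]
ft_force: [-1.1, -0.2, -0.7]
finger_gap: 0.0134
finger_force: 49.8
```

```bash
python3 -c "
from h import *
rep()"
```

```text
F [-1.07 -0.22 -0.72] M [-0.025  0.022 -0.007] pos [0.5386  0.13124 0.10055] gap 0.0134
travel [-0.0005  0.0006  0.0019] tooly 2.5891 q6 -0.779
roll opts [-3.1408, 0.0008, 3.1424]
```

>>> arm_command:
  series:
    - {"travel":[0,0,0.001],"roll":0}
    - {"travel":[0,0,0.002],"roll":0}
    - {"travel":[0,0,0.0025],"roll":0}
    - {"travel":[0,0,0.0025],"roll":0}

```text
t: 14.62
tool_pos: [0.5388, 0.1312, 0.0986]
tcp_rot: [-1.531, 2.743, -0.0]
ft_force: [-2.3, -1.2, 2.5]
finger_gap: 0.0134
finger_force: 50.3
```

```bash
python3 -c "
from h import *
rep()"
```

```text
F [-2.32 -1.18  2.54] M [-0.082  0.303  0.014] pos [0.53882 0.13118 0.09861] gap 0.0134
travel [-0.0005  0.0008  0.    ] tooly 2.589 q6 -0.779
roll opts [-3.1409, 0.0007, 3.1422]
```

Fully seated: TCP is at 0.0986, exactly as expected, with about 4.8 N of push. Easing off slightly and starting to turn.

>>> arm_command:
  series:
    - {"travel":[0.0004,0.0003,-0.0003],"roll":0.02}
    - {"travel":[0.0004,0.0003,-0.0003],"roll":0.05}
    - {"travel":[0.0004,0.0003,-0.0003],"roll":0.08}
    - {"travel":[0.0004,0.0003,-0.0003],"roll":0.11}
    - {"travel":[0.0004,0.0003,-0.0003],"roll":0.14}
    - {"travel":[0.0004,0.0003,-0.0003],"roll":0.17}
    - {"travel":[0.0004,0.0003,-0.0003],"roll":0.2}

```text
t: 15.5
tool_pos: [0.539, 0.1308, 0.0987]
tcp_rot: [-1.246, 2.883, -0.001]
ft_force: [5.1, -1.8, -1.6]
finger_gap: 0.0135
finger_force: 49.7
```

```bash
python3 -c "
from h import *
rep()"
```

```text
F [ 5.09 -1.83 -1.62] M [-0.424 -1.153  0.334] pos [0.539   0.13084 0.09866] gap 0.0135
travel [-0.0004  0.0012  0.0001] tooly 2.3868 q6 -0.578
roll opts [-0.2015, 2.9401]
```

>>> arm_command:
  series:
    - {"travel":[-0.0004,-0.0007,0.0005],"roll":0.0}
    - {"travel":[-0.0004,-0.0007,0.0005],"roll":0.03}
    - {"travel":[-0.0004,-0.0007,0.0005],"roll":0.06}
    - {"travel":[-0.0004,-0.0007,0.0005],"roll":0.09}
    - {"travel":[-0.0004,-0.0007,0.0005],"roll":0.12}
    - {"travel":[-0.0004,-0.0007,0.0005],"roll":0.15}
    - {"travel":[-0.0004,-0.0007,0.0005],"roll":0.18}

```text
t: 16.38
tool_pos: [0.5392, 0.1308, 0.0986]
tcp_rot: [-0.983, 2.983, -0.0]
ft_force: [0.7, -1.7, 5.6]
finger_gap: 0.0135
finger_force: 50.8
```

```bash
python3 -c "
from h import *
rep()"
```

```text
F [ 0.69 -1.74  5.56] M [-0.434 -0.111  0.361] pos [0.53919 0.13084 0.09861] gap 0.0135
travel [-0.0001  0.0014  0.    ] tooly 2.2072 q6 -0.398
roll opts [-0.3811, 2.7605]
```

>>> arm_command:
  series:
    - {"travel":[0,-0.0001,-0.0003],"roll":0.03}
    - {"travel":[0,-0.0002,-0.0003],"roll":0.06}
    - {"travel":[0,-0.0002,-0.0003],"roll":0.09}
    - {"travel":[0,-0.0002,-0.0003],"roll":0.12}
    - {"travel":[0,-0.0002,-0.0003],"roll":0.15}
    - {"travel":[0,-0.0002,-0.0003],"roll":0.18}
    - {"travel":[0,-0.0002,-0.0003],"roll":0.21}
    - {"travel":[0,-0.0002,-0.0003],"roll":0.24}

```text
t: 17.38
tool_pos: [0.5392, 0.1309, 0.0986]
tcp_rot: [-0.619, 3.08, 0.001]
ft_force: [-1.1, 0.2, 5.4]
finger_gap: 0.0132
finger_force: 50.8
```

```bash
python3 -c "
from h import *
rep()"
```

```text
F [-1.14  0.16  5.4 ] M [-0.013  0.089  0.362] pos [0.53916 0.13088 0.09859] gap 0.0132
travel [ 0.0003  0.0013 -0.    ] tooly 1.9673 q6 -0.159
roll opts [-0.6211, 2.5205]
```

>>> arm_command:
  series:
    - {"travel":[0,0,-0.0006],"roll":0.03}
    - {"travel":[0,0,-0.0006],"roll":0.06}
    - {"travel":[0,0,-0.0006],"roll":0.09}
    - {"travel":[0,0,-0.0006],"roll":0.12}
    - {"travel":[0,0,-0.0006],"roll":0.15}

```text
t: 18.0
tool_pos: [0.5391, 0.1308, 0.0987]
tcp_rot: [0.386, -3.117, -0.0]
ft_force: [1.1, 2.5, -2.5]
finger_gap: 0.0132
finger_force: 49.7
```

```bash
python3 -c "
from h import *
rep()"
```

```text
F [ 1.1   2.48 -2.47] M [ 0.57  -0.255  0.348] pos [0.53909 0.13081 0.09868] gap 0.0132
travel [0.0004 0.0013 0.0001] tooly 1.8172 q6 -0.008
roll opts [-0.7712, 2.3704]
```

>>> arm_command:
  series:
    - {"travel":[0,0,0.0003],"roll":0.015}
    - {"travel":[0,0,0.0003],"roll":0.03}
    - {"travel":[0,0,0.0003],"roll":0.038}
    - {"travel":[0,0,0.0003],"roll":0.046}

```text
t: 18.5
tool_pos: [0.5391, 0.1308, 0.0986]
tcp_rot: [0.317, -3.125, -0.0]
ft_force: [-0.5, 3.6, -0.6]
finger_gap: 0.0134
finger_force: 49.9
```

```bash
python3 -c "
from h import *
rep()"
```

```text
F [-0.47  3.63 -0.56] M [0.846 0.09  0.337] pos [0.53912 0.13078 0.09865] gap 0.0134
travel [0.0005 0.0013 0.    ] tooly 1.7727 q6 0.036
roll opts [-0.8157, 2.3259]
```

>>> arm_command:
  series:
    - {"travel":[0,0.0006,0],"roll":0.006}
    - {"travel":[0,0.0006,0],"roll":0.012}
    - {"travel":[0,0.0006,0],"roll":0.018}

```text
t: 18.88
tool_pos: [0.5391, 0.1309, 0.0986]
tcp_rot: [0.288, -3.128, 0.001]
ft_force: [-0.5, -0.2, -1.2]
finger_gap: 0.0134
finger_force: 50.0
```

```bash
python3 -c "
from h import *
rep()"
```

```text
F [-0.55 -0.25 -1.17] M [-0.078 -0.014  0.292] pos [0.53911 0.13092 0.09864] gap 0.0134
travel [0.0005 0.0012 0.    ] tooly 1.7544 q6 0.055
roll opts [-0.834, 2.3076]
```

>>> arm_command:
  series:
    - {"travel":[0,0,0.0002],"roll":0.006}
    - {"travel":[0,0,0.0002],"roll":0.012}
    - {"travel":[0,0,0.0002],"roll":0.018}

```text
t: 19.25
tool_pos: [0.5391, 0.131, 0.0986]
tcp_rot: [-0.26, 3.131, -0.001]
ft_force: [-1.8, -2.2, 1.5]
finger_gap: 0.0137
finger_force: 50.3
```

```bash
python3 -c "
from h import *
rep()"
```

```text
F [-1.76 -2.23  1.46] M [-0.519  0.137  0.314] pos [0.53915 0.13103 0.09865] gap 0.0137
travel [0.0006 0.0011 0.    ] tooly 1.7364 q6 0.073
roll opts [-0.8519, 2.2897]
```

>>> arm_command:
  series:
    - {"travel":[0,-0.0003,0],"roll":0.006}
    - {"travel":[0,-0.0003,0],"roll":0.012}
    - {"travel":[0,-0.0003,0],"roll":0.018}

```text
t: 19.62
tool_pos: [0.5392, 0.131, 0.0986]
tcp_rot: [-0.232, 3.133, 0.0]
ft_force: [-2.4, -1.1, 2.7]
finger_gap: 0.013
finger_force: 50.3
```

```bash
python3 -c "
from h import *
rep()"
```

```text
F [-2.37 -1.12  2.66] M [-0.239  0.391  0.294] pos [0.53915 0.13098 0.0986 ] gap 0.013
travel [ 0.0006  0.0011 -0.    ] tooly 1.7186 q6 0.09
roll opts [-0.8697, 2.2719]
```

>>> arm_command:
  series:
    - {"travel":[0,-0.0003,-0.0002],"roll":0.006}
    - {"travel":[0,-0.0003,-0.0002],"roll":0.012}
    - {"travel":[0,-0.0003,-0.0002],"roll":0.018}

```text
t: 20.0
tool_pos: [0.5391, 0.1309, 0.0986]
tcp_rot: [0.204, -3.135, -0.001]
ft_force: [-2.3, 1.8, 0.9]
finger_gap: 0.0135
finger_force: 50.3
```

```bash
python3 -c "
from h import *
rep()"
```

```text
F [-2.28  1.78  0.86] M [0.353 0.411 0.317] pos [0.53913 0.13088 0.09862] gap 0.0135
travel [0.0006 0.0012 0.    ] tooly 1.7008 q6 0.108
roll opts [-0.8875, 2.2541]
```

>>> arm_command:
  series:
    - {"travel":[0.0002,0.0001,0],"roll":0.006}
    - {"travel":[0.0002,0.0001,0],"roll":0.012}
    - {"travel":[0.0002,0.0001,0],"roll":0.018}

```text
t: 20.38
tool_pos: [0.5391, 0.1309, 0.0986]
tcp_rot: [-0.176, 3.136, 0.0]
ft_force: [0.4, 2.9, -0.2]
finger_gap: 0.0132
finger_force: 50.0
```

```bash
python3 -c "
from h import *
rep()"
```

```text
F [ 0.37  2.89 -0.16] M [0.567 0.015 0.298] pos [0.53913 0.13087 0.09864] gap 0.0132
travel [0.0006 0.0012 0.    ] tooly 1.6827 q6 0.126
roll opts [-0.9056, 2.236]
```

>>> arm_command:
  series:
    - {"travel":[0,0.0003,0],"roll":0.006}
    - {"travel":[0,0.0003,0],"roll":0.012}
    - {"travel":[0,0.0003,0],"roll":0.018}

```text
t: 20.75
tool_pos: [0.5391, 0.1309, 0.0987]
tcp_rot: [-0.148, 3.138, -0.0]
ft_force: [1.6, 0.8, -0.3]
finger_gap: 0.0135
finger_force: 51.5
```

```bash
python3 -c "
from h import *
rep()"
```

```text
F [ 1.63  0.78 -0.25] M [ 0.189 -0.173  0.961] pos [0.53908 0.13095 0.09867] gap 0.0135
travel [0.0006 0.0011 0.0001] tooly 1.665 q6 0.144
roll opts [-0.9233, 2.2183]
```

The torque has jumped, so the stop is reached. Relieving it at once.

>>> arm_command:
  series:
    - {"travel":[0,0,0],"roll":-0.012}
    - {"travel":[0,0,0],"roll":-0.02}

```text
t: 21.0
tool_pos: [0.5391, 0.1309, 0.0986]
tcp_rot: [-0.179, 3.136, -0.0]
ft_force: [1.2, 1.1, -1.1]
finger_gap: 0.0134
finger_force: 49.9
```

```bash
python3 -c "
from h import *
rep()"
```

```text
F [ 1.22  1.09 -1.11] M [ 0.126 -0.264  0.169] pos [0.53906 0.13091 0.09865] gap 0.0134
travel [0.0005 0.0012 0.    ] tooly 1.6851 q6 0.124
roll opts [-0.9032, 2.2384]
```

>>> arm_command:
  series:
    - {"travel":[-0.0001,0.0001,0],"roll":-0.01}
    - {"travel":[-0.0001,0.0001,-0.001],"roll":-0.01}
    - {"travel":[-0.0001,0.0001,-0.003],"roll":-0.01}
    - {"travel":[-0.0001,0.0001,-0.006],"roll":-0.01}
    - {"travel":[-0.0001,0.0001,-0.009],"roll":-0.01}
    - {"travel":[-0.0001,0.0001,-0.03],"roll":-0.01}
    - {"travel":[-0.0001,0.0001,-0.08],"roll":-0.01}
    - {"travel":[-0.0001,0.0001,-0.11],"roll":-0.01}
    - {"travel":[-0.0001,0.0001,-0.11],"roll":-0.01}

```text
t: 22.12
tool_pos: [0.5401, 0.1314, 0.2113]
tcp_rot: [-0.195, 3.131, 0.001]
ft_force: [0.8, -0.3, -2.9]
finger_gap: 0.0136
finger_force: 49.8
```

Run:
```python
from h import *
rep(); go([.528,-.2003,.15],2.038)
st=env.state(); p=optics.grab_frame('top'); 
holes(p,st,(.5385,.1317))
```

```text
F [ 0.78 -0.33 -2.93] M [0.018 0.028 0.01 ] pos [0.54009 0.1314  0.21129] gap 0.0136
travel [0.0021 0.0007 0.1127] tooly 1.695 q6 0.114
roll opts [-0.8933, 2.2483]
travel [ 0.0534 -0.3277  0.0609] tooly 1.695 q6 0.114
roll opts [-0.343, 2.7986]
```

>>> arm_command:
  series:
    - {"travel":[0.01,-0.06,0],"roll":-0.08}
    - {"travel":[0.015,-0.085,0],"roll":-0.11}
    - {"travel":[0.015,-0.085,0],"roll":-0.11}
    - {"travel":[0.015,-0.085,0],"roll":-0.11}

```text
t: 22.68
tool_pos: [0.5344, 0.0453, 0.2075]
tcp_rot: [0.366, -3.119, -0.001]
ft_force: [-0.1, -0.5, -1.9]
finger_gap: 0.0136
finger_force: 50.0
```

Run:
```python
from h import *
st=env.state(); p=optics.grab_frame('wrist'); holes(p,st,(.5385,.1317),view='r7.png'); save(p,'w7.png')
go([.528,-.2003,.10],2.038)
```

```text
pair L 67.98 c [0.53802 0.13159] ang 8.67 areas 37.25 36.5
travel [ 0.0633 -0.2377  0.1077] tooly 1.8052 q6 -0.149
roll opts [-0.2328, 2.9088]
```

View pics/w7.png

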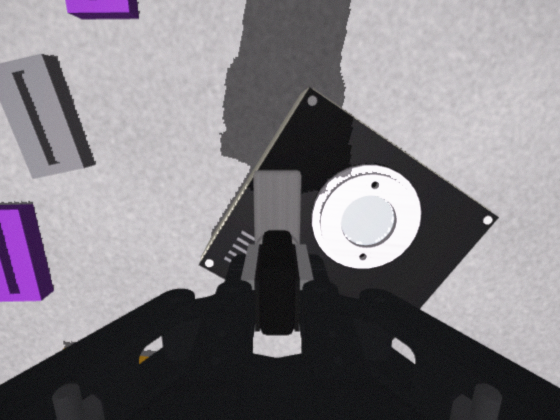

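The wrist view shows the ring at (367,218) with its holes now at 8.7°, so it turned 49.6° = 0.866 rad, which agrees with the stop. The empty grey stand is at (48,115). Returning the spanner to it.

>>> arm_command:
  series:
    - {"travel":[0.013,-0.05,0],"roll":-0.05}
    - {"travel":[0.026,-0.1,0],"roll":-0.1}
    - {"travel":[0.039,-0.15,0],"roll":-0.15}
    - {"travel":[0.053,-0.2,0.03],"roll":-0.2}
    - {"travel":[0.0633,-0.2377,0.07],"roll":-0.233}
    - {"travel":[0.0633,-0.2377,0.108],"roll":-0.233}
    - {"travel":[0.0633,-0.2377,0.108],"roll":-0.233}
    - {"travel":[0.0633,-0.2377,0.108],"roll":-0.233}
    - {"travel":[0.0633,-0.2377,0.108],"roll":-0.233}

```text
t: 23.85
tool_pos: [0.5295, -0.2006, 0.1028]
tcp_rot: [-0.728, 3.053, -0.003]
ft_force: [0.1, 0.0, -1.7]
finger_gap: 0.0134
finger_force: 49.8
```

Run:
```python
from h import *
st=env.state(); print(st['tool_pos']); go([.5282,-.2004,.0446],2.038)
```

```text
[ 0.5294542  -0.20058691  0.10279889]
travel [0.0012 0.0009 0.0582] tooly 2.0392 q6 -0.831
roll opts [-3.1404, 0.0012, 3.1427]
```

>>> arm_command:
  series:
    - {"travel":[0.0003,0,0.02],"roll":0}
    - {"travel":[0.0003,0,0.035],"roll":0}
    - {"travel":[0.0003,0,0.045],"roll":0}
    - {"travel":[0.0003,0,0.05],"roll":0}
    - {"travel":[0.0003,0,0.053],"roll":0}
    - {"travel":[0.0003,0,0.0545],"roll":0}
    - {"travel":[0.0003,0,0.0555],"roll":0}
    - {"travel":[0.0003,0,0.0555],"roll":0}

```text
t: 24.85
tool_pos: [0.5281, -0.2012, 0.0453]
tcp_rot: [-0.727, 3.056, -0.0]
ft_force: [-0.4, 0.4, -2.4]
finger_gap: 0.013
finger_force: 50.1
```

Run:
```python
from h import *
rep(); go([.5282,-.2004,.0446],2.038)
```

```text
F [-0.44  0.39 -2.4 ] M [-0.011  0.025 -0.008] pos [ 0.5281  -0.20118  0.04532] gap 0.013
travel [-0.1593  0.2928 -0.0533] tooly 2.038 q6 -0.831
roll opts [-0.5504, 2.5912]
travel [-0.0004  0.0006  0.0007] tooly 2.038 q6 -0.831
roll opts [-3.1416, -0.0, 3.1416]
```

>>> arm_command:
  series:
    - {"travel":[-0.0003,0.0005,0.0007],"roll":0}
    - {"travel":[-0.0003,0.0005,0.0013],"roll":0}
    - {"travel":[-0.0003,0.0005,0.0013],"roll":0}

```text
t: 25.22
tool_pos: [0.5282, -0.2006, 0.0446]
tcp_rot: [-0.727, 3.056, -0.001]
ft_force: [-3.1, 0.4, 5.5]
finger_gap: 0.0132
finger_force: 51.1
```

```bash
python3 -c "
from h import *
rep()"
```

```text
F [-3.07  0.44  5.48] M [ 0.117  0.523 -0.076] pos [ 0.52816 -0.20062  0.04464] gap 0.0132
travel [-0.159   0.2923 -0.0541] tooly 2.038 q6 -0.83
roll opts [-0.5503, 2.5912]
```

Bar is on the stand at z 0.0446, same as at the start. Releasing and retreating.

>>> arm_command:
  series:
    - {"travel":[0,0,-0.001],"roll":0}
    - {"travel":[0,0,-0.001],"roll":0}
    - {"travel":[0,0,-0.001],"roll":0}
    - {"travel":[0,0,-0.001],"roll":0}
    - {"travel":[0,0,-0.001],"roll":0}
    - {"travel":[0,0,-0.02],"roll":0}
    - {"travel":[0,0,-0.06],"roll":0}
    - {"travel":[0,0,-0.12],"roll":0}
    - {"travel":[0,0,-0.17],"roll":0}
    - {"travel":[0,0,-0.17],"roll":0}
    - {"travel":[0,0,-0.17],"roll":0}
    - {"travel":[0,0,-0.17],"roll":0}
  jaw: 0.045

```text
t: 26.72
tool_pos: [0.5276, -0.2003, 0.2128]
tcp_rot: [0.727, -3.055, -0.002]
ft_force: [0.3, -0.5, -0.1]
finger_gap: 0.0452
finger_force: 0.0
```

Run:
```python
from h import *
rep(); st=env.state(); p=optics.grab_frame('wrist')
for k,z in (('spanner',.022),('pin_a',.015)):
    for d in finder.pinpoint(k,p)[:2]: print(k,round(d['conf'],2),np.round(d['centre'],1),np.round(onz(p,d['centre'],z,st),4))
w,g,f=ring(p,st,(.53,-.205),zr=.030,view='sw2.png')
a=cv2.imread('pics/sw.png',0)[:, :]; b=cv2.imread('pics/sw2.png',0)
for n,im in(('before',a),('after',b)):
    m=(im>215).astype(np.uint8); k,l,s,c=cv2.connectedComponentsWithStats(m)
    i=1+s[1:,4].argmax(); print(n,s[i],np.round(c[i],1),cv2.minAreaRect(np.argwhere(l==i)[:,::-1].astype(np.float32)))
    d=(im<30).astype(np.uint8)[90:320,120:400]; pts=np.argwhere(d)[:,::-1].astype(np.float32)
    k,l,s,c=cv2.connectedComponentsWithStats(d); i=1+s[1:,4].argmax(); print(' grip',cv2.minAreaRect(np.argwhere(l==i)[:,::-1].astype(np.float32)))
t=optics.grab_frame('top')
for d in finder.pinpoint('spanner',t)[:1]: print('top',d['centre'])
```

```text
F [ 0.31 -0.5  -0.06] M [-0.007 -0.027  0.025] pos [ 0.52759 -0.20034  0.21282] gap 0.0452
travel [-0.1595  0.2917  0.1144] tooly 2.0381 q6 -0.83
roll opts [-0.5503, 2.5913]
spanner 0.75 [274.1 179.8] [ 0.5261 -0.2025  0.022 ]
pin_a 0.64 [275.4 211.1] [ 0.5582 -0.1849  0.015 ]
pin_a 0.55 [272.  148.7] [ 0.4988 -0.2187  0.015 ]
before [253 251   2   1   2] [253.5 251. ] ((253.5, 251.0), (1.0, 0.0), 180.0)
 grip ((138.58721923828125, 113.7178726196289), (60.97341537475586, 162.94789123535156), 62.1759033203125)
after [300 114  58  29 630] [334.9 129.7] ((330.0104064941406, 133.41348266601562), (16.460533142089844, 59.930381774902344), 64.85520935058594)
 grip ((135.32054138183594, 114.17371368408203), (59.58268737792969, 163.10760498046875), 61.189208984375)
top [360.2, 211.5]
```

```bash
python3 -c "
from h import *
print(env.sign_off())"
```

```text
the job is handed in; nothing more can be done
None
```

The ring was turned clockwise about 0.87 rad to its stop with both pins fully seated, and the spanner is back upright in its grey stand and released. On reaching the stop, though, the measured twist briefly hit 0.96 N m, over the 0.7 N m limit, before I backed off, and I can't say whether the judging will count that against the job.

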